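# Hang the round dipping basket on the spring hook and tug to check it

## Robot

A 6-joint arm with a two-finger parallel gripper is mounted at the origin on a cart in front of the work surface, level with it; the furniture and walls round the work are solid. World frame = base frame: x ahead of the robot, y to its left, z up, the work surface at z = 0. Lengths are in m, angles in rad, forces in N, time in s.
With the tool pointing down it reaches from about 0.4 to 0.825 m from the base axis. Payload 7 kg.
Tool frame: the origin (TCP) lies midway between the tips of the shut fingers; the grasp point (between the pads) lies hold_point_z behind it (hold_point_z is the distance from the TCP to the grasp point, in m); z points along the fingers, y is the direction in which the jaws open and shut (so a half turn about z gives the same grasp; the last joint's range is limited). The gripper opens to 88 mm and grips with 3 to 60 N. Pads are 19 mm wide; open, the fingers measure 130 mm over their backs; the gripper's body (78 mm by 193 mm) begins 47 mm behind the grasp point.
Start: joints at [1.486, 0.359, 0.012, 0, -1.224, -0.288], TCP at [0.246, 0.629, 0.227] pointing down, gripper open.
Joint ranges: [-3.07, 3.07], [-1.43, 2.12], [-1.02, 1.25], [-3.03, 1.67], [-3.05, -0], [-3.03, 3.03]. Speed limits (rad/s): [2.39, 2.39, 3.01, 3.14, 3.14, 3.14].

## Interface

Orientations are given as [roll, pitch, yaw] about the fixed x, y, z axes, in that order (R = Rz(yaw) Ry(pitch) Rx(roll)).
In Python, from station import * gives the robot as it stands. The module is installed in compiled form; this text tells all that it offers.
- The arm moves only by the tool arm_command, never from a script. Its arguments are lists of equal length, an entry for each row: "fingers": the closure, from -1 (fully open) to 1 (shut); "dp": the shift along the world's x, y, z in m, a list of three; "roll": the turn about the world's z in rad. In form: {"fingers": [fingers, ...], "dp": [[x, y, z], ...], "roll": [roll, ...]}. A call has 1 to 8 rows; each row shifts and turns the pose as measured when the row begins; what a row does not reach is not made up. A row lasts 1/10 s, in which the tool goes at most 50 mm and 8.59 degrees, less where a joint would pass 70% of its speed; a pose out of reach is approached as far as the arm can. A call is refused whole if a number of a shift passes 0.05 or a number of a turn 0.15, either way. A call with a gripper value outside its range is refused whole. The fingers move at their own pace and stop on an object; "newtons" is the grip in N (left out, the last holds). Time passes only in rows, so rows that do not move let the fingers close. It gives the time, the measured TCP pose, the force and the opening at its end, in the units of the state.
- get_state(): the state, without advancing time (a new reading comes with each control period).
- grab_frame(name): name is "scene" or "top" or "wrist"; returns the picture (400x640x3 uint8, blue, green, red); there is no depth.
- calibration(name): a dict with "fx", "fy", "cx", "cy" (pixels), "R" (3x3) and "t" (3): a world point X has camera coordinates R X + t; the wrist camera has in their place "hand_eye" (4x4, takes a point from camera to tool coordinates, whose origin is the TCP and whose axes are the flange's). Camera axes: x right, y down, z forward; pixel columns grow to the right and rows downward; lengths in m; the calibration is good to about 2 mm. A picture is of the moment at which its call begins: read the wrist's pose just before it. calibration takes no time and is no camera call.
- job_done(): hands the job in, once; it reports no verdict.
The state is a dict: "t": time; "q": joint angles; "qd": joint speeds; "joint_efforts": joint torques, N m; "eef_pos": TCP position; "ee_rot": TCP orientation; "force": force on the tool from outside, world axes, zero at the start; "moment": the same for the moment, N m; "width": finger opening in m.
Only numpy, scipy, OpenCV 4.12 (cv2) and the standard library are available. Lean on these libraries where they do the work, as an engineer would, in place of code of your own. Each camera call takes 0.05 s, during which the arm holds its last target.

## Task

Hang the round dipping basket by its wire bail on the hook of the spring-arm stand. Before you let go, tug it down gently, about 15 mm against the arm's spring, to confirm that it is held; then leave it hanging there at rest. Leave the square basket standing where it is.

Things in the scene. Friction and masses are not known exactly. Their poses are not given: they have to be found in the camera images.
- round_basket: the basket to hang: small round metal dipping basket, 68 mm across, 36 mm high to its rim, about 0.16 kg, stands upright on the worktop. A wire bail in its y-z plane, legs at y = -34 and +34 mm, slopes from z = 65 mm to an apex on the axis; a stem with a black grip stands on the apex, 154 mm high in all. Origin: centre of the underside; z up
- round_grip (a point): centre of the round basket's grip: upright black square bar, 18 x 18 mm, 34 mm tall (z = 120 to 154 mm), this point 137 mm above the basket's underside, to be pinched from above on either pair of faces (they look along x and y of the basket); below it an 8 mm stem, 19 mm long, down to the bail
- round_bail (a point): underside of the round basket's bail (6 mm wire) at its apex, 95 mm above the basket's underside, 42 mm below the grip's centre; this rests on the hook. The gap from here down to the basket's rim is 59 mm high and open along the basket's x both ways. Axes as the basket's
- square_basket: bystander: a square metal dipping basket, 62 x 62 mm, with the same heights (154 mm to the top of its grip), bail and black grip; stays standing on the worktop. Origin: centre of the underside
- hook_seat (a point): top of the hook bar's lowest part, where the bail shall rest, 158 mm above the worktop. The hook is an 8 mm round bar in the x-z plane of this frame, z up, its open end pointing along -x (roughly to the robot): level from x = -10 to +10 mm, rising behind to 18 mm above the seat at x = +35 mm, then level to the post (30 mm collar, top 192 mm above the worktop) at x = +85 mm
- hook_tip (a point): top of the hook's upturned open end, 33 mm in front (-x) of the seat and 23 mm above it. The basket must come in over it from the -x side: the bar passes below the bail's apex and above the rim, the bail's plane across the bar (basket x along the hook's x, either way round, 25 degrees out is no harm)
- hook_arm (a joint): how far the sprung hook arm is drawn down its post, m: 0 at rest, grows downward, hard stop at 0.03. Spring 600 N/m (6 N for 10 mm; starts to give at about 0.3 N); the hanging basket alone draws it down 2 to 4 mm
Not all that is in view belongs to the job. Leave any green look-alike of the round_basket alone.

How it is judged:
On the way, in this order (a step that is already met when the one before it is completed fails the run):
1. the round basket, still held by the fingers, bears on the hook by its bail, clear of the worktop (contact force between round_basket and hook_arm above 0.3 N and distance between round_bail and hook_seat below 0.03 m and height (world z) of round_basket above 0.015 m and contact force between the fingers and round_basket above 0.5 N), for 0.06 s.
2. the fingers tug the hung basket down so that the arm gives at least 8 mm (value of joint hook_arm above 0.008 m and contact force between round_basket and hook_arm above 2 N and distance between round_bail and hook_seat below 0.03 m and contact force between the fingers and round_basket above 0.5 N), for 0.1 s.
At the end, for the whole second after the job is handed in: The round basket hangs on the hook by its bail (apex within 30 mm of the seat, bearing on the hook), clear of the worktop, within 20 degrees of upright, at rest, the arm drawn down by less than 8 mm; the square basket stands upright within 30 mm of where it was (distance between round_bail and hook_seat below 0.03 m and contact force between round_basket and hook_arm above 0.3 N and height (world z) of round_basket above 0.015 m and angle between round_basket's own z axis and vertical below 0.35 rad and value of joint hook_arm below 0.008 m and linear speed of round_basket below 0.05 m/s and distance of square_basket from where it was at the start of the episode below 0.03 m and angle between square_basket's own z axis and vertical below 0.2 rad); the robot touches nothing.
It fails at once if the arm is drawn down more than 25 mm (the tug is not gentle) (value of joint hook_arm above 0.025 m).
It fails at once if the square basket is moved more than 30 mm (distance of square_basket from where it was at the start of the episode above 0.03 m).
It also fails if it takes over 45 s, if anything falls off the work surface, if the arm or the gripper's body presses on something with over 40 N, if the wrist force passes 120 N, or if a joint passes its speed limit or range.

## Working session

There is one attempt and no reset: what is moved stays moved. The work goes in short steps, Python scripts to look and compute and a tool call to move; the robot and the scene stay as the last step left them, time stands still between calls to the robot, and variables do not carry over. Pictures are saved under pics/ and viewed, and the job is handed in when it is done.

Besides the shell and the picture viewer there is one more tool, called after "Emit:" as a command line: name --pt "numbers of a row" for each row, then --argument value for the rest. arm_command: Moves the arm, as the interface text tells. Its arguments: {"type":"object","properties":{"fingers":{"type":"array"},"dp":{"type":"array"},"roll":{"type":"array"},"newtons":{"type":"number"}},"required":["fingers","dp","roll"]}

```bash
mkdir -p pics
python3 - <<'E'
from station import *
import cv2
s=get_state();print(s)
for n in("scene","top","wrist"):
    c=calibration(n);print(n,c)
    cv2.imwrite(f"pics/{n}0.png",grab_frame(n))
E
```

```text
{'t': 0.0, 'q': array([ 1.48611174e+00,  3.59367953e-01,  1.10566202e-02, -3.49702816e-04,
       -1.22409847e+00, -2.88089976e-01]), 'qd': array([ 0.00019494, -0.00034081, -0.00187093,  0.00053779, -0.00153711,
        0.00057319]), 'joint_efforts': array([-1.60184412e-03, -5.82725644e+01,  2.93060732e+01,  6.99739739e+00,
        6.95276249e-03, -1.65095321e-04]), 'eef_pos': array([0.24568889, 0.62817035, 0.22563404]), 'ee_rot': array([ 3.13995226e+00, -1.43271828e-04, -3.72893533e-01]), 'force': array([0.51339612, 0.51740847, 0.23129372]), 'moment': array([ 0.03323034, -0.01358069,  0.03050986]), 'width': 0.08767306661155859}
scene {'fx': 500.2107535397049, 'fy': 500.2107535397049, 'cx': 326.61971788726856, 'cy': 197.14215180639812, 'R': array([[-0.75916217, -0.65089367,  0.00319806],
       [-0.38241576,  0.44203947, -0.81139343],
       [ 0.52671718, -0.61720219, -0.58449164]]), 't': array([0.29273157, 0.36477611, 0.67751247])}
top {'fx': 498.1900522328917, 'fy': 498.1900522328917, 'cx': 318.48619220509175, 'cy': 209.6770147134439, 'R': array([[-8.78751838e-03, -9.99959692e-01, -1.84242470e-03],
       [-9.85284286e-01,  8.97304507e-03, -1.70687901e-01],
       [ 1.70697553e-01,  3.15389032e-04, -9.85323422e-01]]), 't': array([-0.16703696,  0.52228988,  1.02425296])}
wrist {'fx': 296.65609310133823, 'fy': 296.65609310133823, 'cx': 320.045868554332, 'cy': 195.99146330671618, 'hand_eye': array([[ 8.10226739e-04, -9.62664713e-01, -2.70695389e-01,
         7.23714044e-02],
       [ 9.99999141e-01,  5.00991703e-04,  1.21146877e-03,
        -1.33695671e-03],
       [-1.03062209e-03, -2.70696138e-01,  9.62664292e-01,
        -1.58373570e-01],
       [ 0.00000000e+00,  0.00000000e+00,  0.00000000e+00,
         1.00000000e+00]])}
```

View pics/scene0.png

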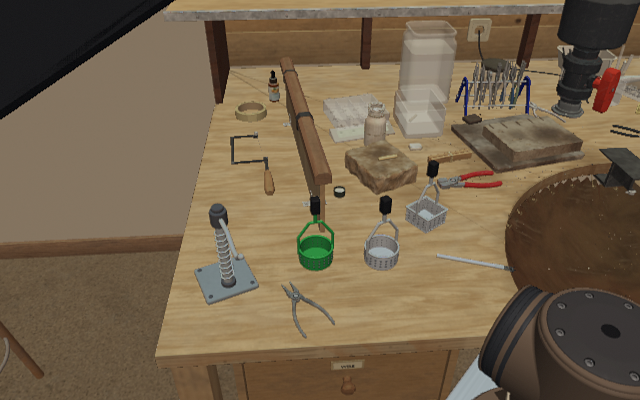

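View pics/top0.png

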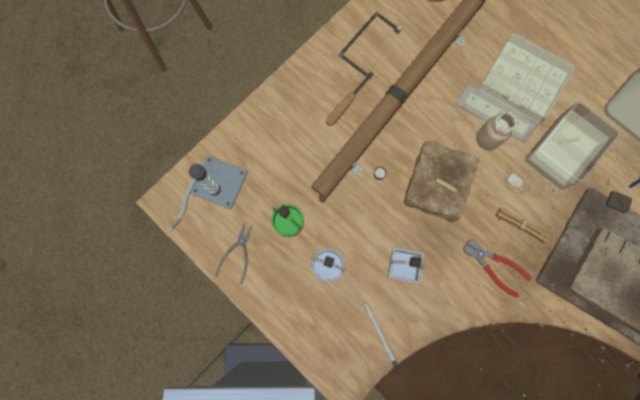

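View pics/wrist0.png

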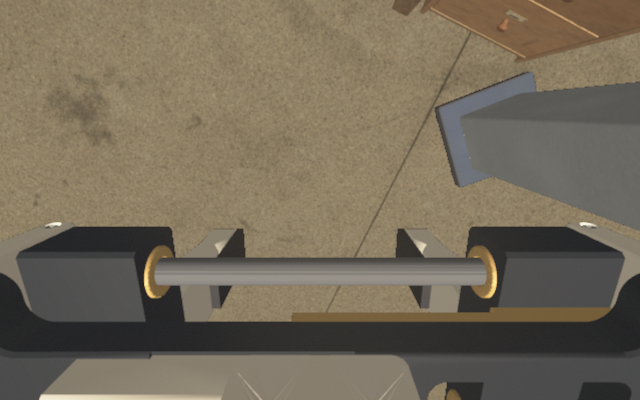

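Run:
```python
import station
print([n for n in dir(station) if n[0]!='_']); print(getattr(station,'hold_point_z',None))
```

```text
['Unreachable', 'calibration', 'get_state', 'grab_frame', 'hold_point_z', 'job_done']
0.0188
```

Run:
```python
import cv2
a=cv2.imread('pics/scene0.png');b=cv2.imread('pics/top0.png')
cv2.imwrite('pics/c1.png',cv2.resize(a[180:320,180:340],None,fx=5,fy=4.2*5/4.2*0.85,interpolation=cv2.INTER_CUBIC)[:600])
cv2.imwrite('pics/c2.png',cv2.resize(b[150:290,150:350],None,fx=4,fy=4,interpolation=cv2.INTER_CUBIC))
cv2.imwrite('pics/c3.png',cv2.resize(a[150:280,330:460],None,fx=4.5,fy=4.5,interpolation=cv2.INTER_CUBIC))
```

```text
(no output)
```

View pics/c1.png

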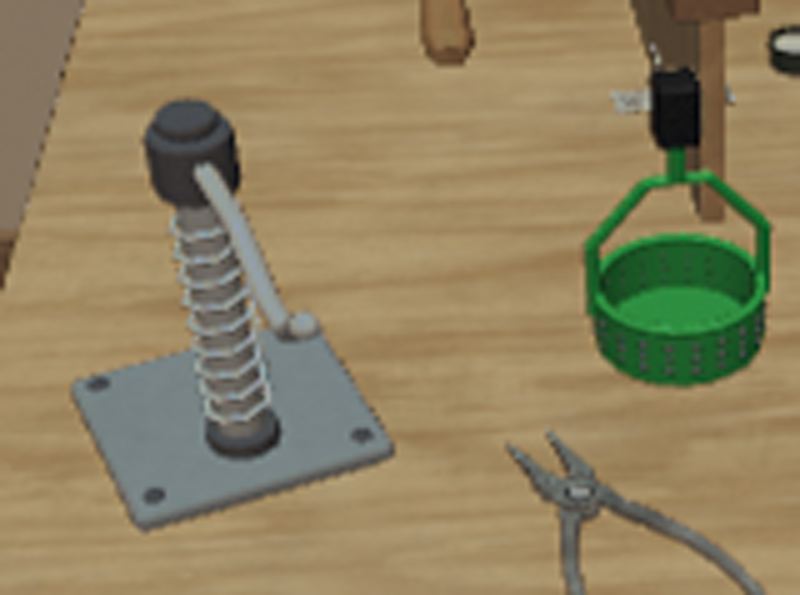

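View pics/c2.png

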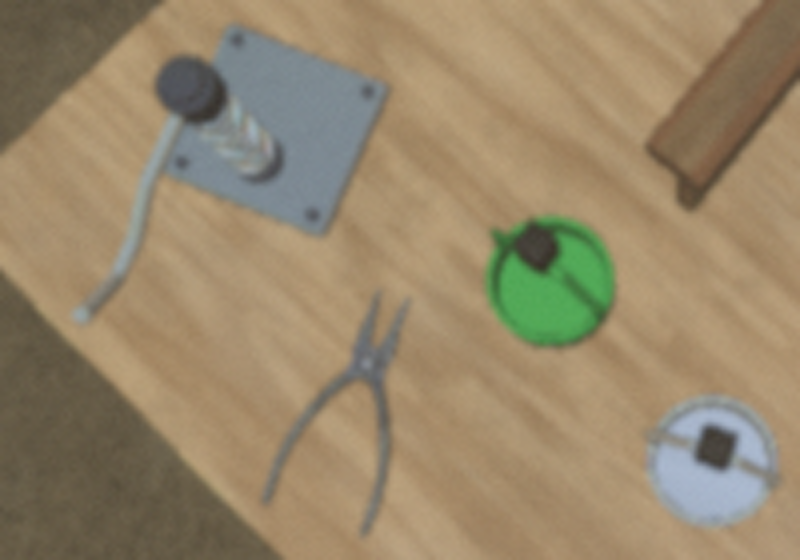

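View pics/c3.png

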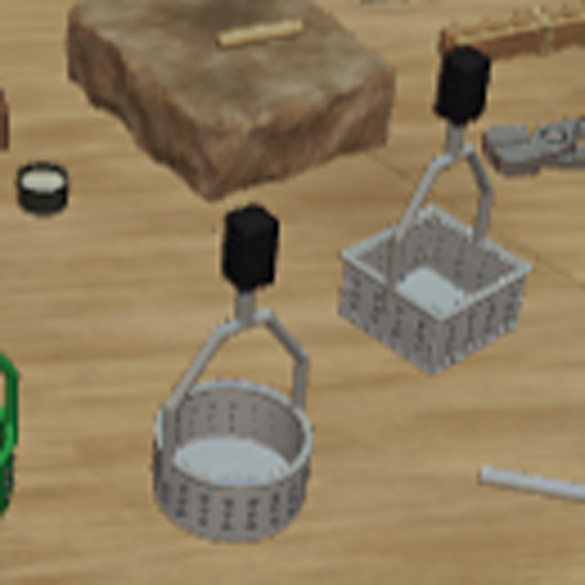

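```bash
cat > h.py <<'E'
import numpy as np, cv2
from station import *
def ray(n,u,v):
    c=calibration(n);R=c['R'];o=-R.T@c['t']
    d=R.T@np.array([(u-c['cx'])/c['fx'],(v-c['cy'])/c['fy'],1]);return o,d/np.linalg.norm(d)
def onz(n,u,v,z):
    o,d=ray(n,u,v);return o+d*(z-o[2])/d[2]
def two(p,q):
    o1,d1=ray('scene',*p);o2,d2=ray('top',*q)
    s=np.linalg.lstsq(np.stack([d1,-d2],1),o2-o1,rcond=None)[0]
    a=o1+s[0]*d1;b=o2+s[1]*d2;return (a+b)/2,np.linalg.norm(a-b)
E
python3 - <<'E'
from h import *
np.set_printoptions(precision=4,suppress=True)
print('grip',onz('top',329.5,261.7,.154),onz('scene',385.6,205.6,.137),two((385.6,205.6),(329.3,262.2)))
print('legs',onz('top',313.75,259,.065),onz('top',343,270,.065))
a=cv2.imread('pics/top0.png')
# round rim/disc in top
print('rim c',onz('top',150+714/4,150+460/4,.036))
print('hooktip',onz('top',170.5,228.5,.179),onz('scene',240.6,256.2,.179),two((240.6,256.2),(170.5,228.5)))
print('cap',onz('top',197.5,172,.20), onz('scene',180+187/5,180+120/4.25,.20),two((180+187/5,180+120/4.25),(197.3,171.7)))
for p in [(236,36),(370,92),(312,214),(181,162)]: print('hole',onz('top',150+p[0]/4,150+p[1]/4,.008))
print('bend',[onz('top',150+x/4,150+y/4,z) for x,y,z in [(118,272,.154),(148,190,.172),(175,122,.172)]])
print('green',onz('top',150+538/4,150+247/4,.154),'square',onz('top',415.5,262,.154))
E
```

```text
grip [ 0.4019 -0.1917  0.154 ] [ 0.4041 -0.1887  0.137 ] (array([ 0.4036, -0.1909,  0.1357]), np.float64(0.0031175140517862242))
legs [ 0.4138 -0.161   0.065 ] [ 0.3906 -0.2211  0.065 ]
rim c [ 0.4029 -0.1919  0.036 ]
hooktip [0.4645 0.104  0.179 ] [0.4652 0.1067 0.179 ] (array([0.4656, 0.1052, 0.1774]), np.float64(0.0021881925000048694))
cap [0.5668 0.052  0.2   ] [0.5617 0.0687 0.2   ] (array([0.5731, 0.0577, 0.1871]), np.float64(0.0059280643063639995))
hole [0.6457 0.0749 0.008 ]
hole [ 0.6124 -0.0015  0.008 ]
hole [0.5429 0.0296 0.008 ]
hole [0.5732 0.1035 0.008 ]
bend [array([0.4881, 0.0951, 0.154 ]), array([0.5244, 0.0773, 0.172 ]), array([0.5574, 0.0656, 0.172 ])]
green [ 0.4984 -0.1064  0.154 ] square [ 0.3999 -0.354   0.154 ]
```

Candidates: green at scene (315,250) is the look-alike, round grey at (381,250) is the target, and square grey at (426,210) is the bystander. The crop confirms that the grey round one has a round rim and a black grip. It stands at about (0.403, -0.191) with its yaw near -0.37. The hook seat is at about (0.4955, 0.0925) with yaw near -0.395. I'm moving over to the basket now.

Emit:
arm_command --fingers '[-1,-1,-1,-1,-1,-1,-1,-1]' --pt "0.02 -0.045 0.01" --pt "0.02 -0.045 0.01" --pt "0.02 -0.045 0.005" --pt "0.02 -0.045 0" --pt "0.02 -0.045 0" --pt "0.01 -0.045 0" --pt "0.01 -0.045 0" --pt "0.01 -0.045 0" --roll '[0,0,0,0,0,0,0,0]'

```text
t: 0.95
eef_pos: [0.3752, 0.2601, 0.2461]
ee_rot: [3.134, -0.002, -0.366]
force: [1.3, 0.6, 0.4]
width: 0.0875
```

Emit:
arm_command --fingers '[-1,-1,-1,-1,-1,-1,-1,-1]' --pt "0.012 -0.045 0" --pt "0.012 -0.045 0" --pt "0.012 -0.045 0" --pt "0.008 -0.045 0" --pt "0 -0.045 0" --pt "-0.005 -0.045 0" --pt "-0.005 -0.045 0" --pt "-0.003 -0.045 0" --roll '[0,0,0,0,0,0,0,0]'

```text
t: 1.75
eef_pos: [0.4041, -0.1149, 0.2471]
ee_rot: [3.137, -0.004, -0.363]
force: [1.1, 0.4, -0.7]
width: 0.0876
```

Emit:
arm_command --fingers '[-1,-1,-1,-1]' --pt "0 -0.04 0" --pt "0 -0.02 0" --pt "0 0 0" --pt "0 0 0" --roll '[0,0,0,0]'

```text
t: 2.15
eef_pos: [0.4013, -0.182, 0.2468]
ee_rot: [3.137, -0.003, -0.371]
force: [0.2, 0.5, 0.3]
width: 0.0875
```

Run:
```python
from h import *
s=get_state();print(s['eef_pos'],s['ee_rot'],s['force'])
cv2.imwrite('pics/w1.png',grab_frame('wrist'))
```

```text
[ 0.40133798 -0.18198557  0.24677818] [ 3.13717424 -0.00335878 -0.37088281] [0.17166086 0.48247366 0.25748066]
```

View pics/w1.png

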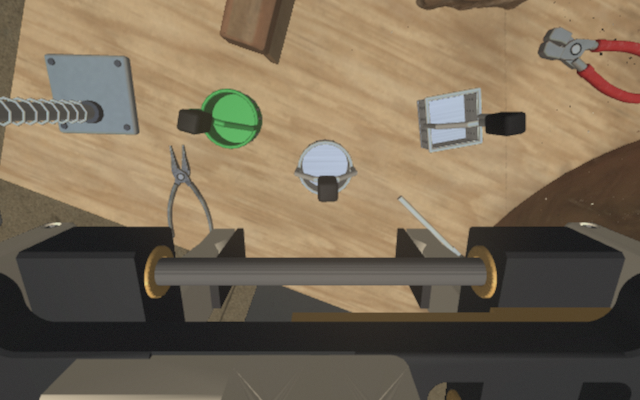

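The wrist view shows the round basket ahead, with the top of its grip at about (328,181). The bail lies level across the picture, so the yaw is aligned. I'll cast that pixel to check the position.

```bash
cat >> h.py <<'E'
from scipy.spatial.transform import Rotation as Ro
def wr(u,v,z,pos,rot):
    c=calibration('wrist');H=c['hand_eye'];R=Ro.from_euler('xyz',rot).as_matrix()
    d=R@H[:3,:3]@np.array([(u-c['cx'])/c['fx'],(v-c['cy'])/c['fy'],1]);o=pos+R@H[:3,3]
    return o+d*(z-o[2])/d[2]
E
python3 - <<'E'
from h import *
s=get_state();p,r=s['eef_pos'],s['ee_rot']
a=cv2.imread('pics/w1.png');m=(a[140:215,300:355].max(2)<60).astype('u1')
ys,xs=np.nonzero(m);print(xs.min()+300,xs.max()+300,ys.min()+140,ys.max()+140)
cv2.imwrite('pics/w1c.png',cv2.resize(a[130:215,280:375],None,fx=6,fy=6))
for v in(180,182,185,188,200): print(wr(328,v,.154,p,r))
print(wr(296,172,.065,p,r),wr(355,172,.065,p,r))
E
```

```text
319 336 176 183
[ 0.41446653 -0.19346056  0.154     ]
[ 0.4128059  -0.19283166  0.154     ]
[ 0.41030341 -0.19188394  0.154     ]
[ 0.40778698 -0.19093095  0.154     ]
[ 0.39757942 -0.18706525  0.154     ]
[ 0.41750962 -0.15775479  0.065     ] [ 0.39263798 -0.22183183  0.065     ]
```

View pics/w1c.png

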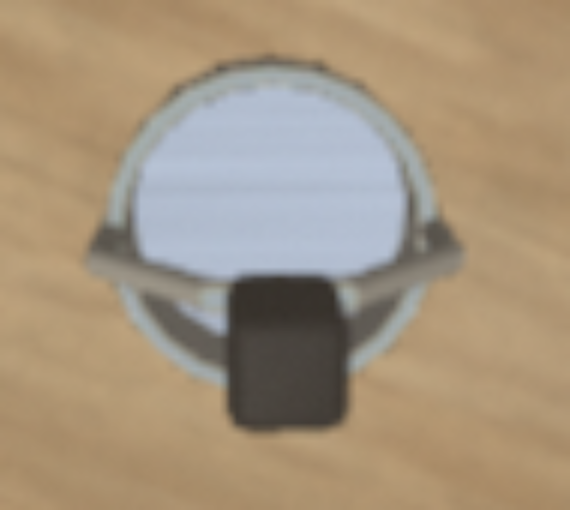

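The top face of the grip centres at (328,192), which casts to (0.404, -0.190). The top view agrees with that. Next is the descent.

Emit:
arm_command --fingers '[-1,-1,-1,-1,-1,-1]' --pt "0.002 -0.008 -0.02" --pt "0 0 -0.03" --pt "0 0 -0.03" --pt "0 0 -0.03" --pt "0 0 -0.015" --pt "0 0 0" --roll '[0,0,0,0,0,0]'

```text
t: 2.8
eef_pos: [0.4053, -0.1842, 0.1196]
ee_rot: [3.139, -0.009, -0.361]
force: [0.1, -0.8, 0.9]
width: 0.0876
```

Emit:
arm_command --fingers '[-1,-1,-1]' --pt "-0.001 -0.007 0" --pt "0 0 0" --pt "0 0 0" --roll '[-0.01,0,0]'

```text
t: 3.1
eef_pos: [0.406, -0.1904, 0.1217]
ee_rot: [3.14, -0.011, -0.368]
force: [-0.2, 0.5, 0.6]
width: 0.0875
```

Run:
```python
from h import *
s=get_state();print(s['eef_pos'],s['ee_rot'],s['force'])
a=grab_frame('scene');cv2.imwrite('pics/s2.png',cv2.resize(a[120:300,300:500],None,fx=3.3,fy=3.3))
```

```text
[ 0.4059644  -0.19044975  0.12172873] [ 3.13981687 -0.01117166 -0.36828573] [-0.20976927  0.53335873  0.57077143]
```

View pics/s2.png

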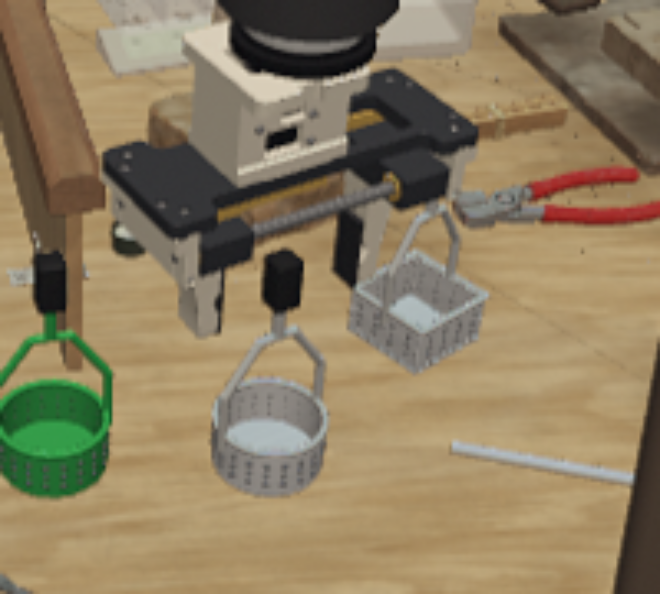

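The grip at (283,280) in the crop sits between the two fingertips, at about (200,330) and (365,285), so I'm closing on it.

Emit:
arm_command --fingers '[1,1,1,1,1,1,1,1]' --pt "0 0 0" --pt "0 0 0" --pt "0 0 0" --pt "0 0 0" --pt "0 0 0" --pt "0 0 0" --pt "0 0 0" --pt "0 0 0" --roll '[0,0,0,0,0,0,0,0]' --newtons 40

```text
t: 3.95
eef_pos: [0.4069, -0.1907, 0.1234]
ee_rot: [3.141, -0.014, -0.369]
force: [0.4, 0.0, -0.2]
width: 0.0294
```

Emit:
arm_command --fingers '[1,1,1,1]' --pt "0 0 0" --pt "0 0 0" --pt "0 0 0" --pt "0 0 0" --roll '[0,0,0,0]' --newtons 40

```text
t: 4.35
eef_pos: [0.4067, -0.1907, 0.1232]
ee_rot: [3.141, -0.014, -0.369]
force: [-0.4, -0.7, -0.0]
width: 0.0177
```

Opening is 17.7 mm, so the grip is held. Lifting.

Emit:
arm_command --fingers '[1,1,1,1,1]' --pt "0 0 0.02" --pt "0 0 0.03" --pt "0 0 0.03" --pt "0 0 0.02" --pt "0 0 0" --roll '[0,0,0,0,0]'

```text
t: 4.85
eef_pos: [0.4039, -0.1903, 0.2247]
ee_rot: [3.14, -0.008, -0.37]
force: [-0.5, 0.8, -2.3]
width: 0.0177
```

Run:
```python
from h import *
s=get_state();print(s['eef_pos'],s['ee_rot'],s['force'],s['width'])
a=grab_frame('scene');cv2.imwrite('pics/s3.png',a)
```

```text
[ 0.40394577 -0.19025334  0.22470879] [ 3.1397068  -0.00818653 -0.36966026] [-0.54768385  0.84280181 -2.32778998] 0.017724381539277023
```

View pics/s3.png

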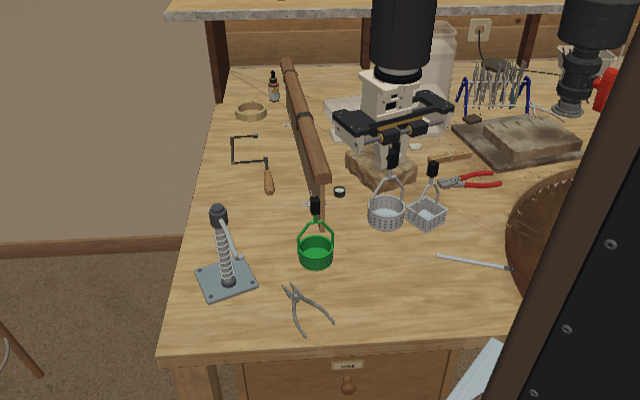

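The basket is lifted and upright. I'm carrying it to the front of the hook tip.

Emit:
arm_command --fingers '[1,1,1,1,1,1,1,1]' --pt "0 0.03 0" --pt "0 0.045 0" --pt "0 0.045 0" --pt "0 0.045 0" --pt "0 0.045 0" --pt "0.002 0.045 0" --pt "0.003 0.035 0" --pt "0 0 0" --roll '[0,0,0,0,0,0,0,0]'

```text
t: 5.7
eef_pos: [0.4006, 0.1085, 0.2126]
ee_rot: [3.132, 0.005, -0.377]
force: [-0.2, -0.1, -1.4]
width: 0.0177
```

Emit:
arm_command --fingers '[1,1,1,1]' --pt "0.005 0.015 0.013" --pt "0.005 0.003 0.003" --pt "0 0 0" --pt "0 0 0" --roll '[-0.015,0,0,0]'

```text
t: 6.1
eef_pos: [0.4076, 0.1256, 0.2233]
ee_rot: [3.124, 0.011, -0.39]
force: [-0.2, -0.1, -1.5]
width: 0.0178
```

Run:
```python
from h import *
s=get_state();print(s['eef_pos'],s['ee_rot'],s['force'],s['width'])
a=grab_frame('scene');cv2.imwrite('pics/s4.png',cv2.resize(a[120:320,150:350],None,fx=3,fy=3))
a=grab_frame('top');cv2.imwrite('pics/t4.png',cv2.resize(a[130:280,120:320],None,fx=4,fy=4))
```

```text
[0.40758694 0.12562796 0.22333612] [ 3.12433377  0.01108386 -0.39031261] [-0.24148445 -0.12911851 -1.54315214] 0.01778061574435029
```

View pics/s4.png

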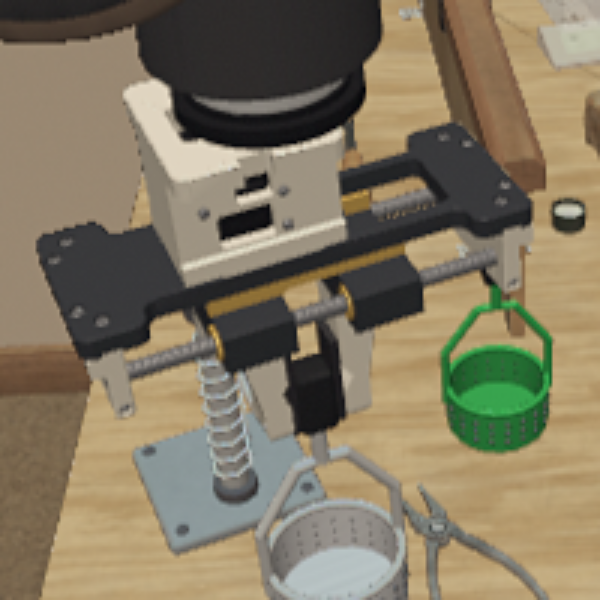

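View pics/t4.png

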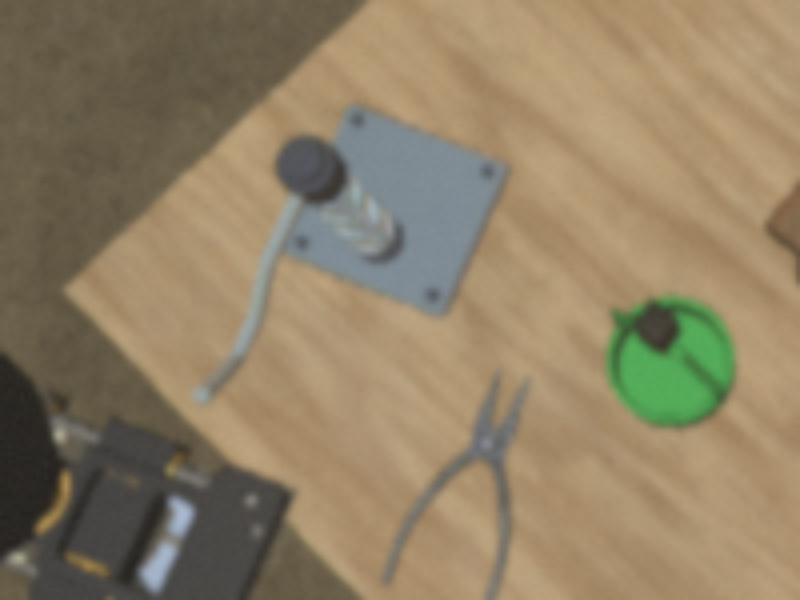

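Run:
```python
from h import *
for z in(.19,.198,.206):print(onz('scene',259,272.3,z))
print(onz('top',120+204/4,130+392/4,.179))
```

```text
[0.41024854 0.11940193 0.19      ]
[0.40377596 0.12463985 0.198     ]
[0.39730337 0.12987777 0.206     ]
[0.46540316 0.10308581 0.179     ]
```

Emit:
arm_command --fingers '[1,1,1,1]' --pt "0.018 -0.007 0.001" --pt "0.018 -0.007 0.001" --pt "0.01 -0.004 0" --pt "0 0 0" --roll '[0,0,0,0]'

```text
t: 6.6
eef_pos: [0.4537, 0.1042, 0.2246]
ee_rot: [3.124, 0.012, -0.393]
force: [0.3, -0.5, -1.9]
width: 0.0179
```

Run:
```python
from h import *
s=get_state();print(s['eef_pos'],s['ee_rot'],s['force'],s['width'])
a=grab_frame('scene');cv2.imwrite('pics/s5.png',cv2.resize(a[200:330,170:330],None,fx=4.5,fy=4.5))
```

```text
[0.45365324 0.10419601 0.22458113] [ 3.12407447  0.01201161 -0.39281792] [ 0.25733777 -0.53523314 -1.91870869] 0.01791753754515326
```

View pics/s5.png

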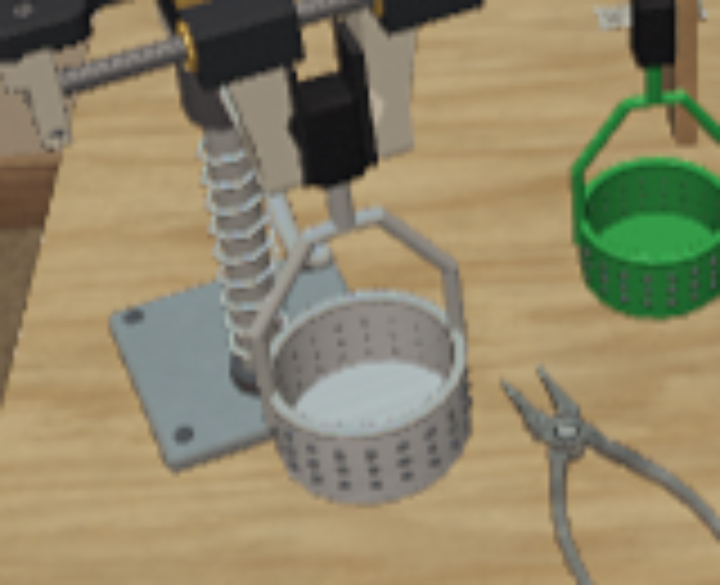

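Just short of the tip at crop (317,252), the basket sits about 6 mm to the right of the hook line. I'll correct sideways first, then advance.

Emit:
arm_command --fingers '[1,1,1,1,1]' --pt "0.001 0.008 0.002" --pt "0.01 -0.003 0" --pt "0.015 -0.006 0" --pt "0.012 -0.005 0" --pt "0 0 0" --roll '[0,0,0,0,0]'

```text
t: 7.15
eef_pos: [0.493, 0.0985, 0.227]
ee_rot: [3.125, 0.012, -0.391]
force: [0.1, -0.6, -1.2]
width: 0.0178
```

Run:
```python
from h import *
s=get_state();print(s['eef_pos'],s['ee_rot'],s['force'],s['width'])
a=grab_frame('scene');cv2.imwrite('pics/s6.png',cv2.resize(a[200:330,170:330],None,fx=4.5,fy=4.5))
```

```text
[0.49300346 0.09850071 0.22699366] [ 3.12491081  0.01199834 -0.39120697] [ 0.1145284 -0.6232386 -1.1766141] 0.01779527001843464
```

View pics/s6.png

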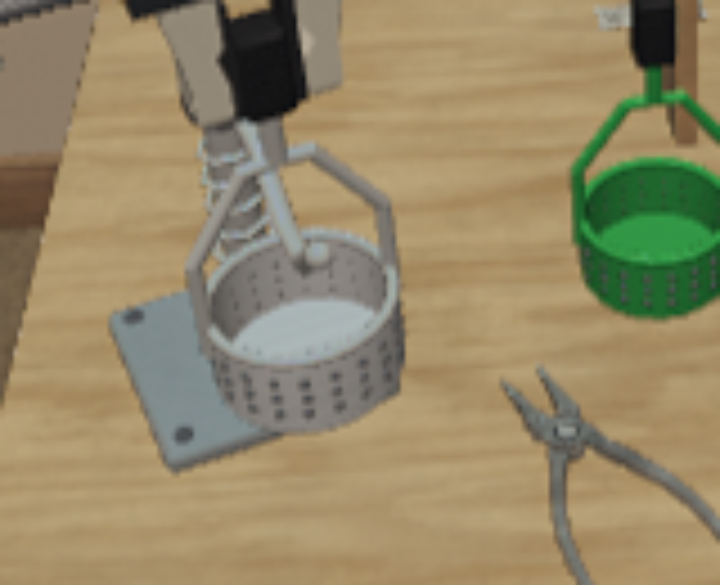

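The bar passes through the bail, with its tip at crop (317,255) in front of the bail plane. I'm centring and lowering.

Emit:
arm_command --fingers '[1,1,1,1,1]' --pt "0.001 -0.004 -0.008" --pt "0 0 -0.01" --pt "0 0 -0.01" --pt "0 0 -0.004" --pt "0 0 0" --roll '[0,0,0,0,0]'

```text
t: 7.7
eef_pos: [0.4921, 0.0934, 0.1908]
ee_rot: [3.123, 0.014, -0.393]
force: [0.2, 0.3, -1.6]
width: 0.0176
```

Run:
```python
from h import *
s=get_state();print(s['eef_pos'],s['ee_rot'],s['force'],s['width'])
a=grab_frame('scene');cv2.imwrite('pics/s7.png',cv2.resize(a[200:330,170:330],None,fx=4.5,fy=4.5))
```

```text
[0.49211406 0.09337496 0.19080899] [ 3.12318086  0.01439919 -0.39270472] [ 0.17014315  0.28377689 -1.61950087] 0.0176335468769747
```

View pics/s7.png

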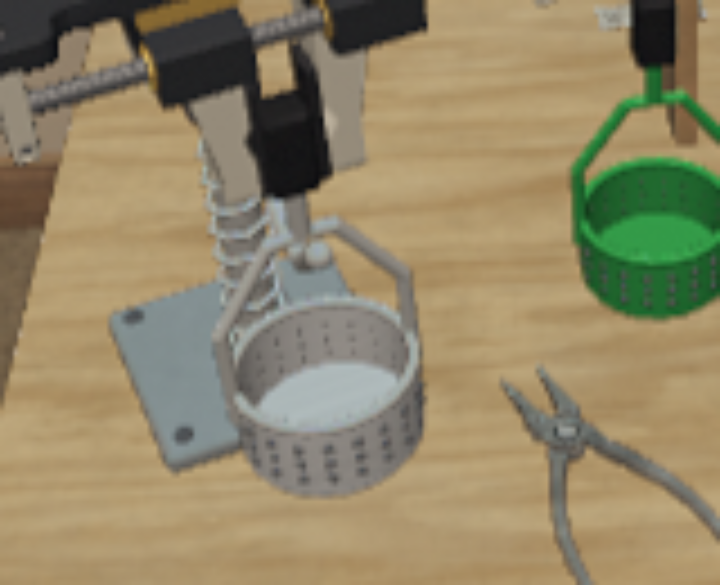

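Emit:
arm_command --fingers '[1,1,1,1]' --pt "0.001 0 -0.003" --pt "0 0 -0.002" --pt "0 0 -0.002" --pt "0 0 0" --roll '[0,0,0,0]'

```text
t: 8.15
eef_pos: [0.4938, 0.0939, 0.1846]
ee_rot: [3.125, 0.013, -0.392]
force: [-0.8, 0.0, -0.3]
width: 0.0178
```

Emit:
arm_command --fingers '[1,1,1]' --pt "0 0 -0.002" --pt "0 0 0" --pt "0 0 0" --roll '[0,0,0]'

```text
t: 8.45
eef_pos: [0.4941, 0.094, 0.1831]
ee_rot: [3.125, 0.012, -0.392]
force: [-0.3, -0.4, 1.7]
width: 0.0175
```

Emit:
arm_command --fingers '[1,1]' --pt "0 0 -0.002" --pt "0 0 0" --roll '[0,0]'

```text
t: 8.65
eef_pos: [0.4942, 0.094, 0.1814]
ee_rot: [3.125, 0.012, -0.392]
force: [-1.4, 0.2, 1.3]
width: 0.0178
```

Bearing is clear: the tool force went from -1.6 to about +1.5 N, which is roughly 5 mm of draw. Next is the tug.

Emit:
arm_command --fingers '[1,1,1,1,1]' --pt "0 0 -0.002" --pt "0 0 -0.002" --pt "0 0 -0.002" --pt "0 0 -0.001" --pt "0 0 0" --roll '[0,0,0,0,0]'

```text
t: 9.15
eef_pos: [0.4944, 0.0941, 0.1748]
ee_rot: [3.126, 0.011, -0.391]
force: [-2.7, -0.3, 4.9]
width: 0.0179
```

Emit:
arm_command --fingers '[1,1,1,1,1,1]' --pt "0 0 -0.002" --pt "0 0 -0.002" --pt "0 0 0" --pt "0 0 0" --pt "0 0 0" --pt "0 0 0" --roll '[0,0,0,0,0,0]'

```text
t: 9.75
eef_pos: [0.4945, 0.0941, 0.1726]
ee_rot: [3.126, 0.01, -0.39]
force: [-3.2, 0.5, 5.6]
width: 0.0181
```

Run:
```python
from h import *
s=get_state();print(s['eef_pos'],s['ee_rot'],s['force'],s['width'])
a=grab_frame('scene');cv2.imwrite('pics/s8.png',cv2.resize(a[180:310,170:330],None,fx=4.5,fy=4.5))
```

```text
[0.4944596  0.09407817 0.17263679] [ 3.1262398   0.01011559 -0.39037133] [-3.1547824   0.50595003  5.64333697] 0.018055054405188183
```

View pics/s8.png

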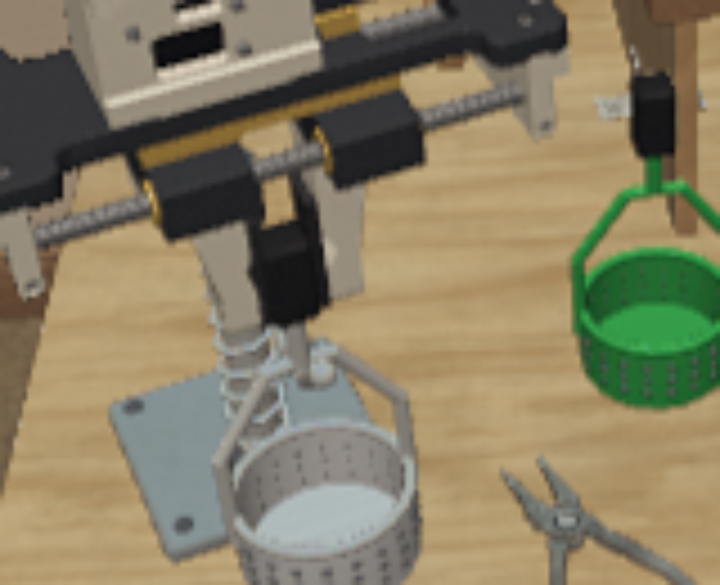

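The hook tip has dropped from row 256.2 to 262.7, which is about 12 mm of draw and agrees with 7.2 N at 600 N/m. I'll pull slightly more and hold, then ease up to the hanging equilibrium. I'll also shift a little to -x, because the bail presses against the rear rise.

Emit:
arm_command --fingers '[1,1,1,1]' --pt "0 0 -0.003" --pt "0 0 -0.001" --pt "0 0 0" --pt "0 0 0" --roll '[0,0,0,0]'

```text
t: 10.2
eef_pos: [0.4945, 0.0941, 0.1704]
ee_rot: [3.127, 0.009, -0.39]
force: [-3.6, 0.6, 7.9]
width: 0.018
```

Emit:
arm_command --fingers '[1,1,1,1,1,1]' --pt "-0.001 0 0.003" --pt "-0.001 0 0.003" --pt "-0.001 0 0.003" --pt "0 0 0.002" --pt "0 0 0" --pt "0 0 0" --roll '[0,0,0,0,0,0]'

```text
t: 10.8
eef_pos: [0.4936, 0.0944, 0.1828]
ee_rot: [3.129, 0.005, -0.389]
force: [1.1, -0.1, 0.8]
width: 0.0178
```

Emit:
arm_command --fingers '[1,1,1]' --pt "-0.001 0 0.0015" --pt "0 0 0" --pt "0 0 0" --roll '[0,0,0]'

```text
t: 11.1
eef_pos: [0.493, 0.0944, 0.1839]
ee_rot: [3.129, 0.005, -0.389]
force: [1.4, -0.2, 1.4]
width: 0.0177
```

Run:
```python
from h import *
s=get_state();print(s['eef_pos'],s['ee_rot'],s['force'],s['width'])
a=grab_frame('scene');cv2.imwrite('pics/s9.png',cv2.resize(a[180:310,170:330],None,fx=4.5,fy=4.5))
print(get_state()['force'])
```

```text
[0.49295848 0.0944427  0.18390502] [ 3.12899523  0.00508532 -0.38917305] [ 1.43504056 -0.19194369  1.39607715] 0.01774497212120266
[ 2.72628678 -1.33462267  0.55473915]
```

View pics/s9.png

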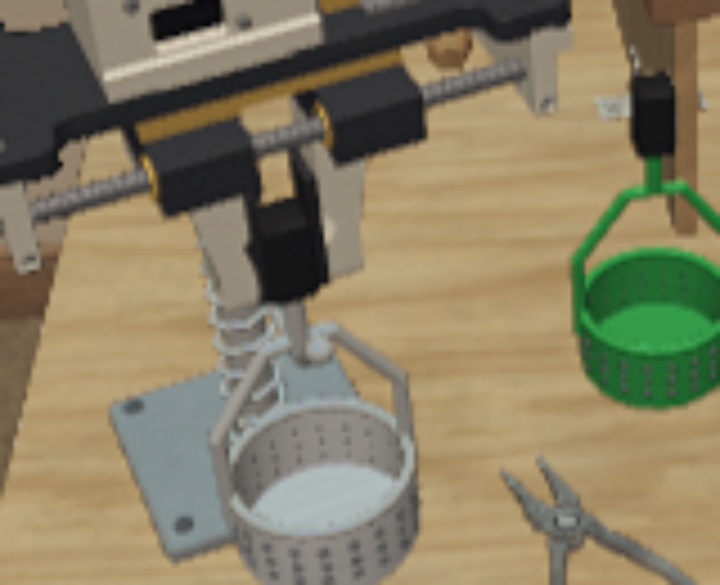

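Emit:
arm_command --fingers '[1,1]' --pt "0.001 0 0.0008" --pt "0 0 0" --roll '[0,0]'

```text
t: 11.35
eef_pos: [0.4934, 0.0944, 0.1843]
ee_rot: [3.128, 0.006, -0.389]
force: [2.6, 0.3, -1.1]
width: 0.0179
```

Emit:
arm_command --fingers '[0,0,0,0,0,0,0,0]' --pt "0 0 0" --pt "0 0 0" --pt "0 0 0" --pt "0 0 0" --pt "0 0 0" --pt "0 0 0" --pt "0 0 0" --pt "0 0 0" --roll '[0,0,0,0,0,0,0,0]'

```text
t: 12.15
eef_pos: [0.4925, 0.0944, 0.1839]
ee_rot: [3.128, 0.008, -0.39]
force: [-0.1, 0.1, -0.4]
width: 0.0438
```

Run:
```python
from h import *
s=get_state();print(s['eef_pos'],s['ee_rot'],s['force'],s['width'])
a=grab_frame('scene');cv2.imwrite('pics/s10.png',cv2.resize(a[180:310,170:330],None,fx=4.5,fy=4.5))
cv2.imwrite('pics/w10.png',grab_frame('wrist'))
```

```text
[0.49245545 0.09441531 0.18387026] [ 3.12755583  0.00801046 -0.38958581] [-0.05326633  0.08575171 -0.44934528] 0.043817626816548834
```

View pics/s10.png

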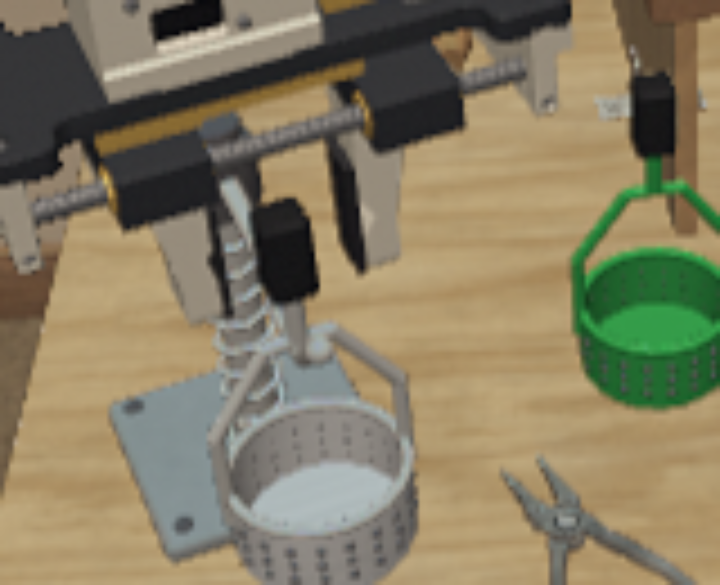

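View pics/w10.png

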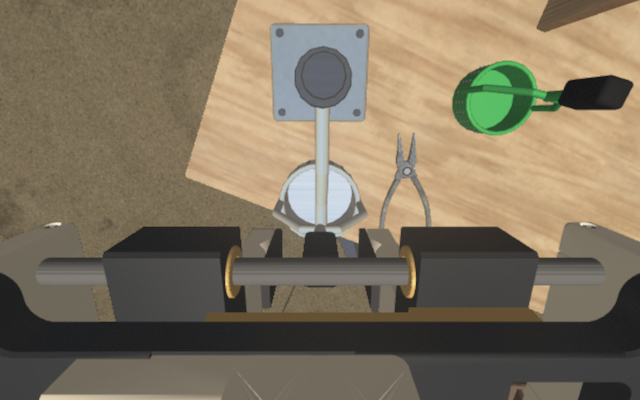

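The basket hangs free with the fingers clear on both sides of the grip. I'm retreating straight up.

Emit:
arm_command --fingers '[-0.5,-0.5,-0.5,-0.5,-0.5,-0.5,-0.5,-0.5]' --pt "0 0 0" --pt "0 0 0" --pt "0 0 0.01" --pt "0 0 0.02" --pt "0 0 0.03" --pt "0 0 0.03" --pt "0 0 0.03" --pt "0 0 0" --roll '[0,0,0,0,0,0,0,0]'

```text
t: 13.05
eef_pos: [0.4916, 0.0933, 0.3116]
ee_rot: [3.126, 0.007, -0.39]
force: [-0.5, -0.3, 0.3]
width: 0.0657
```

Emit:
arm_command --fingers '[-0.5,-0.5,-0.5,-0.5,-0.5,-0.5,-0.5,-0.5]' --pt "0 0 0" --pt "0 0 0" --pt "0 0 0" --pt "0 0 0" --pt "0 0 0" --pt "0 0 0" --pt "0 0 0" --pt "0 0 0" --roll '[0,0,0,0,0,0,0,0]'

```text
t: 13.85
eef_pos: [0.4905, 0.0929, 0.3101]
ee_rot: [3.124, 0.01, -0.39]
force: [-0.5, -0.1, 0.0]
width: 0.0657
```

Run:
```python
from h import *
s=get_state();print(s['eef_pos'],s['ee_rot'],s['force'],s['width'])
a=grab_frame('scene');cv2.imwrite('pics/s11.png',cv2.resize(a[160:310,170:330],None,fx=4,fy=4))
b=grab_frame('scene')
print(np.abs(a[:330,170:330].astype(int)-b[:330,170:330]).mean())
cv2.imwrite('pics/s11f.png',b)
```

```text
[0.49047559 0.0928738  0.31007977] [ 3.1239794   0.00984441 -0.38972975] [-0.45237179 -0.087249    0.00839888] 0.06570076893418966
0.4746212121212121
```

View pics/s11.png

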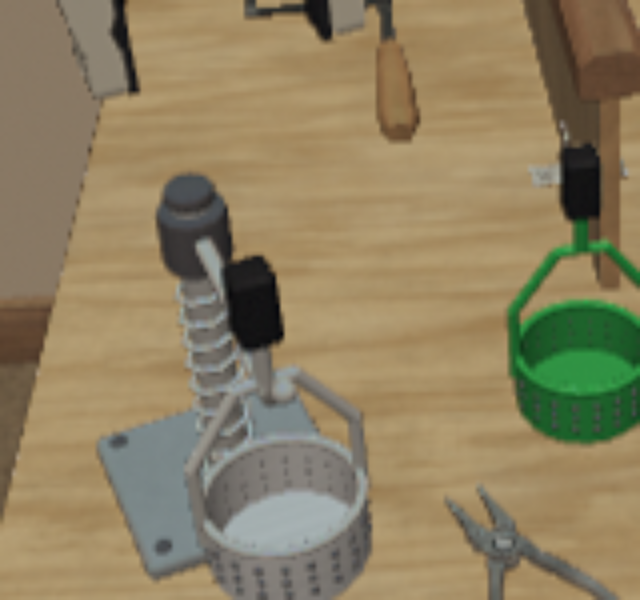

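View pics/s11f.png

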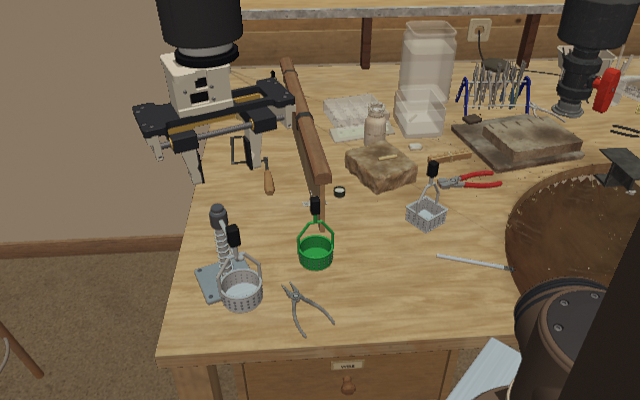

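Emit:
arm_command --fingers '[-0.5,-0.5,-0.5,-0.5,-0.5,-0.5]' --pt "0 0 0" --pt "0 0 0" --pt "0 0 0" --pt "0 0 0" --pt "0 0 0" --pt "0 0 0" --roll '[0,0,0,0,0,0]'

```text
t: 14.55
eef_pos: [0.4905, 0.0929, 0.3103]
ee_rot: [3.124, 0.01, -0.39]
force: [-0.0, -0.1, 1.3]
width: 0.0655
```

Run:
```python
from h import *
a=cv2.imread('pics/s11f.png');b=grab_frame('scene');o=cv2.imread('pics/scene0.png')
g=lambda i,r:cv2.cvtColor(i,cv2.COLOR_BGR2GRAY)[r[0]:r[1],r[2]:r[3]].astype(np.float32)
r=(222,315,215,270);print('round',cv2.phaseCorrelate(g(a,r),g(b,r)))
r=(155,235,400,450);print('square',cv2.phaseCorrelate(g(o,r),g(b,r)))
t=g(o,(250,263,234,248));res=cv2.matchTemplate(g(b,(244,275,228,254)),t,cv2.TM_CCOEFF_NORMED);print('tip',cv2.minMaxLoc(res))
# draw-down from collar cap region
r=(200,222,205,232);print('cap',cv2.phaseCorrelate(g(o,r),g(b,r)))
for u,v,z,n in((170+254/4,160+300/4,.137-.095+.155,'grip'),(170+266/4,160+388/4,.158,'apex')):print(n,onz('scene',u,v,z))
```

```text
round ((-0.012126014577404476, -0.0044035552443020265), 1.002495297955142)
square ((-0.006387875317475533, 0.0021855535338772825), 0.99963161611557)
tip (-0.33753374218940735, 0.5544063448905945, (8, 16), (6, 7))
cap ((0.469178857347087, 0.27239168434285155), 0.9571055622748387)
grip [0.49325907 0.09396143 0.197     ]
apex [0.48756132 0.09813914 0.158     ]
```

```bash
python3 -c "
from station import *
print(job_done())"
```

```text
the job is handed in; nothing more can be done
None
```

The round grey basket is hanging by its bail on the hook, and the job was handed in at about 14.6 s. No verdict was reported.

I gripped it by the black grip, brought it in over the hook tip and lowered it until the bail bore on the hook. I then tugged it down before letting go. About 12 mm of draw was confirmed by image and force. I pulled a little further, to about 9.5 N total, which is roughly 15 mm, and then eased it back up and released it.

**Last checks**
- **At rest:** the basket moved about 0.01 px in the image over 0.65 s.
- **Position:** the bail apex is about 10 mm from the measured hook seat, and the basket is within a few degrees of upright.
- **Arm draw:** the arm sits about 2 mm down. This reading is rough, because the template match on the hook tip was weak (0.55).
- **Square basket:** it has not moved (0.01 px).
- **Robot:** the gripper is open and well clear above. Its last force reading was 1.3 N vertically, which I take as sensor noise.

One thing was not clean: during the tug the bail leaned lightly on the hook's rear rise, with about 3 N sideways. I corrected that before release.

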